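Flip down the length stop, push the bar home and throw the cam clamp on a saw jig

TASK

Set the aluminium bar up for cutting in the saw jig: flip down the length stop that is farther from the saw slot (leave the nearer stop standing up), push the bar along its channel until its end butts against that stop, then push the cam clamp's lever right over so that the bar is held down. Only push things, do not pick anything up: the bar stays down in its channel the whole time, and the small things lying about are left where they are.

Things in the scene. Friction and masses are not known exactly. Their poses are not given: they have to be found in the camera images.
- saw_jig: Saw jig fixed to the table: plywood board 150 x 410 x 12 mm, aluminium channel and fence. Origin: on the table under the bar's centre line at the saw slot; x away from the robot, y along the channel (left), z up. Channel y = -195 to 185 mm; floor 16 mm, lips 22 mm above the table, inner faces x = -13.5 and 13.5. Fence behind it: x = 13.5 to 25.5, top 62 mm above the table, y = -195 to 12 only.
- saw_slot (a point): The 2.5 mm saw slot through fence and channel, at the jig's y = 0: this point is on the channel floor, on the bar's centre line, 16 mm above the table. The fence ends 12 mm left of it.
- square_bar: The work: plain aluminium bar 25 x 160 x 25 mm, about 0.27 kg, lying in the channel along the jig's y with about 1 mm play on each side. Origin: centre of its underside. At the start its right end is 10 to 60 mm to the right (-y) of the saw slot.
- bar_stop_end (a point): Centre of the bar's right end face (towards the jig's -y), which must come against the stop.
- bar_push_end (a point): Centre of the bar's left end face (towards the jig's +y), the one to push on.
- carriage_far: Dark steel carriage on the fence, carrying the stop farther from the saw slot (132 to 142 mm from it). Axes as the jig's. Origin: on the table under the bar's centre line, at the middle of the stop's width. 28 mm wide along y, x = -4 to 42 mm (the brass thumb screw behind the fence is below 58 mm), top 83 mm above the table.
- carriage_near: The same carriage with the stop nearer to the saw slot (86 to 90 mm from it), same axes and origin; not to be used.
- far_pivot (a point): Pivot of the farther stop: its axis runs along the jig's y, 4 mm behind the bar's centre line, 74 mm above the table.
- stop_far (a joint): Angle of the farther stop, a steel finger 14 x 16 mm, 50 mm long from its pivot. 0 = standing, leaning back (away from the robot) 25 degrees past upright. It turns over the top towards the robot (the jig's -x) and down; upright is 0.44; pushed (about 1 N) past about 0.7 it falls by itself in 2 to 3 s if nothing is in front; 3.58 = hanging in the channel, its end 24 mm above the table.
- far_tip (a point): The free end of the farther stop, 50 mm from its pivot.
- far_face (a point): Where the bar's end comes to rest against the farther stop once that hangs down: on the bar's centre line, 8 mm to the left (+y) of the carriage's middle, 32 mm above the table.
- stop_near (a joint): Angle of the nearer stop, built like the other; it stays near 0 (standing).
- near_tip (a point): The free end of the nearer stop, 50 mm from its pivot.
- clamp_pivot (a point): Pivot of the cam clamp's lever: axis along the jig's y, at x = 0, y = -45 mm of the jig, 58.5 mm above the table, between the cheeks of a dark steel fork on the fence (38 mm wide along y over the pin, x = -13 to 33 mm, 46 to 72 mm above the table).
- cam_lever (a joint): Angle of the clamp lever. 0 = leaning back 15 degrees past upright (starts at 0 to 0.35); grows as the lever is pushed towards the robot (the jig's -x) and down. From about 0.8 its steel eccentric bears on the bar's top; dead centre 1.57; end stop 1.62, where the lever points at the robot, rising about 12 degrees. Stiff hinge: stays where it is left; about 1 to 6 N at the knob.
- lever_tip (a point): The end of the lever's black knob (19 mm across, 27 mm long), 93 mm from the pivot. Follow the lever round in an arc: pressing straight down on the end of the half-raised knob can jam by friction.
- marker_pen: Bystander: marker pen, 134 x 15 x 15 mm, lying on the jig's board behind the left part of the channel. Origin: centre of its underside.
- wrench_c: Bystander: small combination wrench, 155 x 30 x 6 mm, lying on the board in front of the channel. Origin: centre of its underside.
- bolt_2: Bystander: hex bolt 75 x 22 x 19 mm, lying on the board in front of the left part of the channel. Origin: centre of its underside.
- nut_0: Bystander: dark nut 30 x 34 x 16 mm, lying flat on the board left of the bolt. Origin: centre of its underside.
There are look-alikes about, which are no part of the job. Leave any green or orange look-alike of the square_bar alone.

How it is judged:
By the outcome, as a careful person would: the job done as asked, in the order asked, and still so for the second after the job is handed in, with the robot touching nothing.
It also fails if it takes over 58 s, if anything falls off the work surface, if the arm or the gripper's body presses on something with over 40 N, if the wrist force passes 120 N, or if a joint passes its speed limit or range.

ROBOT

A 7-joint arm with a two-finger parallel gripper is mounted at the origin on a cart in front of the work surface, level with it; the furniture and walls round the work are solid. World frame = base frame: x ahead of the robot, y to its left, z up, the work surface at z = 0. Lengths are in m, angles in rad, forces in N, time in s.
With the tool pointing down it reaches from about 0.425 to 0.875 m from the base axis. Payload 4.7 kg.
Tool frame: the origin (TCP) lies at the very end of the fingers, on their centre line; the grasp point (between the pads) lies 19 mm behind it; z points along the fingers, y is the line along which they close (so a half turn about z gives the same grasp; the last joint's range is limited). The gripper opens to 87 mm and grips with 3 to 60 N. Pads are 19 mm wide; open, the fingers measure 117 mm over their backs; the gripper's body (75 mm by 190 mm) begins 51 mm behind the grasp point.
Start: joints at [-1.15, 0.321, -0.07, 1.45, 0.023, 1.371, -0.057], TCP at [0.257, 0.597, 0.223] pointing down, gripper open.
Joint ranges: [-2.86, 2.86], [-0.3, 2.09], [-1.38, 1.24], [0.06, 2.45], [-1.56, 4.7], [0.09, 2.05], [-2.69, 2.69]. Speed limits (rad/s): [2.57, 2.57, 3.14, 3.14, 3.14, 3.14, 3.14].

INTERFACE

Orientations are given as a rotation vector (axis times angle).
In Python, from bench import ctrl, get_image, job gives the robot as it stands.
- The arm moves only by the shell command python3 -m crank 'ROWS' [FORCE]. ROWS is JSON, a list that holds one entry, the list of rows, each a list of 5 numbers: the shift along the tool's x, y, z in mm, then the turn about the tool's z in rad, then the closure, from -1 (fully open) to 1 (shut), so that 0 is half open. A call has 1 to 10 rows; each row shifts and turns the commanded pose from where the row before left it, along the tool's axes as they then stand; what a row does not reach is not made up. A row lasts 1/12 s, in which the tool goes at most 41.7 mm and 7.16 degrees, less where a joint would pass 70% of its speed; a pose out of reach is approached as far as the arm can. A call with a gripper value outside its range is refused whole. The fingers move at their own pace and stop on an object; FORCE is the grip in N (left out, the last holds). Time passes only in rows, so rows that do not move let the fingers close. It gives the time, the measured TCP pose, the force, the opening and the grip force at its end, in the units of the state.
- ctrl.get_state(): the state, without advancing time (a new reading comes with each control period).
- get_image(name): name is "scene" or "top"; returns a dict with "pixels" (400x640x3 uint8, red, green, blue), "fx", "fy", "cx", "cy" (pixels), "T" (4x4, takes a point from camera to world coordinates). Camera axes: x right, y down, z forward; pixel columns grow to the right and rows downward; lengths in m; the calibration is good to about 2 mm. A picture is of the moment at which its call begins. There is no depth.
- job.close_job(): hands the job in; it is judged then, once.
The state is a dict: "time": time; "joint_positions": joint angles; "qd": joint speeds; "joint_torque": joint torques, N m; "position": TCP position; "tool_rot": TCP orientation; "ft_force": force on the tool from outside, world axes, zero at the start; "torque": the same for the moment, N m; "grip_width": opening from 0.0 (shut) to 1.0 (fully open); "grip_force": force on a finger pad.
Only numpy, scipy, OpenCV 4.12 (cv2) and the standard library are available. Lean on these libraries where they do the work, as an engineer would, in place of code of your own. Each camera call takes 0.05 s, during which the arm holds its last target. There are 200 camera calls.

## Working session

There is one attempt and no reset: what is moved stays moved. The work goes in short steps, Python scripts to look and compute and a shell command to move; the robot and the scene stay as the last step left them, time stands still between calls to the robot, and variables do not carry over. Pictures are saved under pics/ and viewed, at most 10 in all, crops included, and the job is handed in when it is done.

```bash
ls; mkdir -p pics; cat > h.py <<'E'
import numpy as np, cv2
from bench import ctrl,get_image,job
def shot(n,f,crop=None,s=1):
    im=get_image(n); p=im["pixels"][:,:,::-1].copy()
    if crop: a,b,c,d=crop; p=p[b:d,a:c]
    p=cv2.resize(p,None,fx=s,fy=s,interpolation=cv2.INTER_CUBIC); cv2.imwrite("pics/"+f,p); return im
def ray(im,u,v,z):
    T=np.array(im["T"]); d=T[:3,:3]@np.array([(u-im["cx"])/im["fx"],(v-im["cy"])/im["fy"],1]); o=T[:3,3]
    return o+d*(z-o[2])/d[2]
def proj(im,P):
    T=np.array(im["T"]); q=T[:3,:3].T@(np.array(P)-T[:3,3]); return np.array([im["fx"]*q[0]/q[2]+im["cx"],im["fy"]*q[1]/q[2]+im["cy"]])
E
python3 - <<'E'
from h import *
a=shot("top","t1.png",None,1.25);b=shot("scene","s1.png",None,1.25)
for i in(a,b): print(np.round(i["T"],3).tolist(),i["fx"],i["cx"],i["cy"])
s=ctrl.get_state();print(s)
E
```

```text
pics
[[0.01, -0.982, 0.189, 0.31], [-1.0, -0.01, -0.0, 0.041], [0.002, -0.189, -0.982, 1.31], [0.0, 0.0, 0.0, 1.0]] 508.39063566452114 314.1812700819728 204.1234744284889
[[0.813, -0.289, 0.506, -0.015], [-0.582, -0.376, 0.721, -0.759], [-0.018, -0.88, -0.474, 0.652], [0.0, 0.0, 0.0, 1.0]] 438.770563405543 313.5817844364397 207.50604676309874
{'time': 0.1, 'joint_positions': array([-1.14989276,  0.32177218, -0.07005804,  1.45152871,  0.02260924,
        1.37079901, -0.05689569]), 'qd': array([-0.00018721, -0.00221979, -0.00119912, -0.0027965 ,  0.00105408,
       -0.00299218, -0.00119792]), 'joint_torque': array([ 2.68180656e-04, -4.92569125e+01, -4.05537849e-01, -3.13399637e+01,
       -6.39991555e-02,  3.94773670e-02,  1.12851985e-04]), 'position': array([0.25706017, 0.59648158, 0.22156774]), 'tool_rot': array([-6.34547202e-01, -3.07659535e+00,  2.67672438e-03]), 'ft_force': array([ 0.23522863,  0.13784813, -0.29076947]), 'torque': array([ 0.01277822, -0.09074377, -0.03438898]), 'grip_force': 0.0, 'grip_width': 1.0021712363454003}
```

View pics/t1.png

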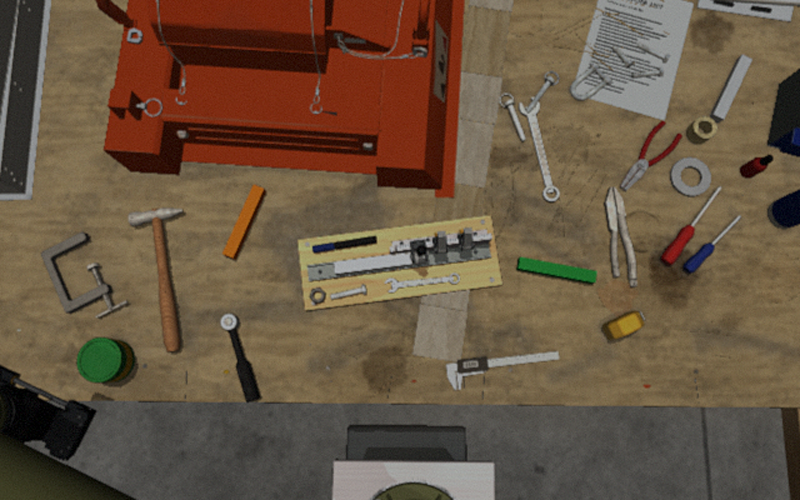

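View pics/s1.png

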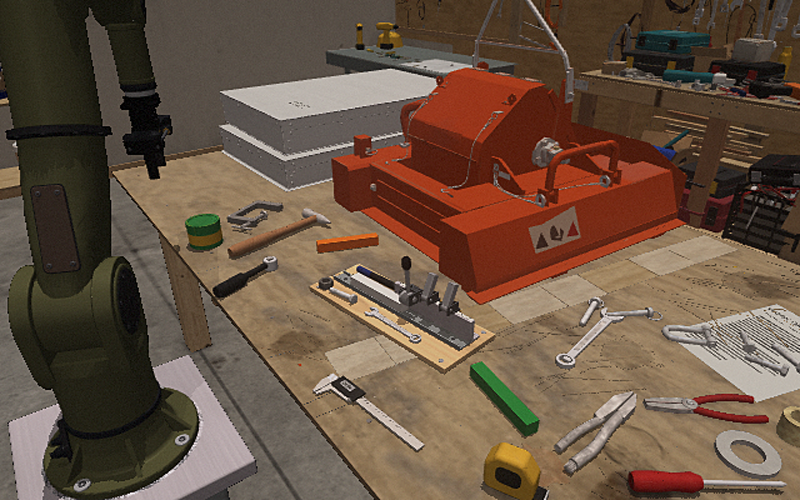

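The top view shows the jig at (400,263). The silver bar lies in its channel at about (373,263), and the two stop carriages are on the fence at (440,243) and (467,240). Look-alikes are the green bar (556,270) and the orange bar (244,222); the one to use is the plain bar in the channel. Next I'll take close crops of it.

```bash
python3 - <<'E'
from h import *
a=shot("top","t2.png",(235,168,405,252),4.7);b=shot("scene","s2.png",(240,195,400,300),5)
E
```

```text
(no output)
```

View pics/t2.png

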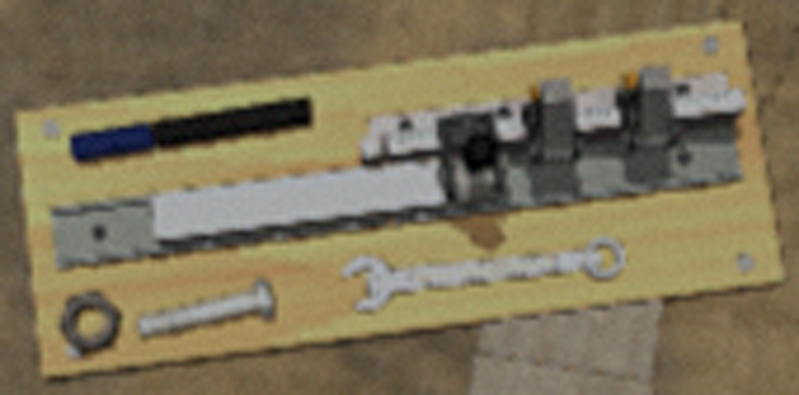

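View pics/s2.png

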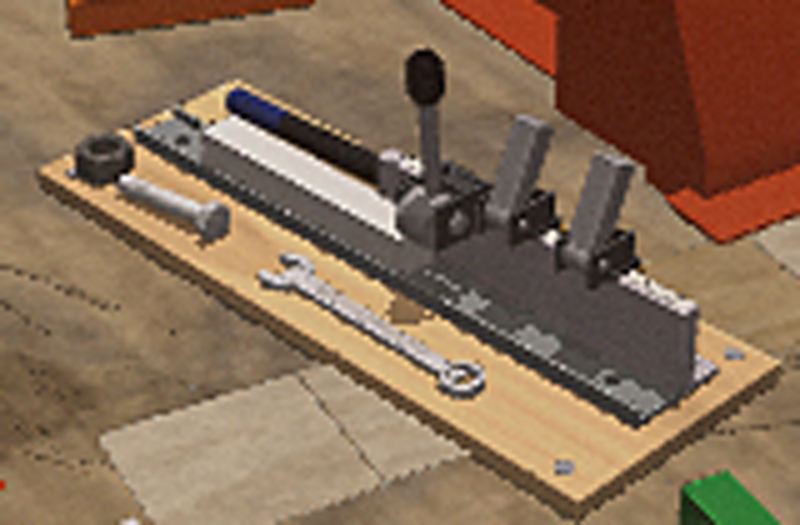

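The crops show the plain bar in the channel, from crop (152–157, 196–240) to (445,180). The clamp lever (knob at 478,150) stands up, as do the near stop (555,120) and the far stop (653,105).

```bash
python3 - <<'E'
from h import *
a=get_image("top");b=get_image("scene")
R=lambda u,v,z: ray(a,235+u/4.7-0.4,168+v/4.7-0.4,z)
S=lambda u,v,z: ray(b,240+u/5-.4,195+v/5-.4,z)
B=[R(*p,.012) for p in((17,112),(742,22),(784,280),(44,378))]
print("board",np.round(B,4).tolist(), np.linalg.norm(B[0]-B[1]),np.linalg.norm(B[1]-B[2]))
d=(B[0]-B[1])+(B[3]-B[2]); yaw=np.arctan2(-d[0],d[1]); print("yaw",yaw)
d2=[R(*p,.041) for p in((152,196),(440,162),(157,240))];print("bar",np.round(d2,4).tolist())
print("chan L",R(52,210,.022),R(58,268,.022),"chan R front",R(742,183,.022))
print("scene board",[np.round(S(*p,.012),4).tolist() for p in((240,80),(782,365),(578,518),(40,172))])
# candidate origin from channel left end centre
c=(R(52,210,.022)+R(58,268,.022))/2
# y axis
ey=np.array([-np.sin(yaw),np.cos(yaw),0]);ex=np.array([np.cos(yaw),np.sin(yaw),0])
o=sum(B)/4; print("board centre",o,"rel chan",(c-o)@ex,(c-o)@ey)
for n,p in dict(barL=(d2[0]+d2[2])/2,clampknob=R(478,150,.148),near=R(555,120,.074),far=R(653,105,.074)).items(): print(n,(p-o)@ex,(p-o)@ey)
E
```

```text
board [[0.5918, 0.24, 0.012], [0.6476, -0.164, 0.012], [0.5018, -0.1843, 0.012], [0.4439, 0.2196, 0.012]] 0.4078302559161598 0.14709989510629992
yaw 0.13974539420719037
bar [[0.5399, 0.1609, 0.041], [0.5602, 0.0056, 0.041], [0.5159, 0.1576, 0.041]]
chan L [0.53499668 0.21719694 0.022     ] [0.50297329 0.21279965 0.022     ] chan R front [ 0.5538804  -0.16070902  0.022     ]
scene board [[0.5939, 0.2467, 0.012], [0.6477, -0.1595, 0.012], [0.4943, -0.1869, 0.012], [0.4448, 0.2241, 0.012]]
board centre [0.5462881  0.02781575 0.012     ] rel chan -0.0009641073174448674 0.1891608746156072
barL 8.956432850681352e-05 0.13271507119044712
clampknob -0.006198173649676257 -0.037547306691668614
near 0.018943127846913613 -0.08552373993384729
far 0.020280518059688165 -0.138183705188424
```

```bash
python3 - <<'E'
from h import *
a=get_image("top");b=get_image("scene")
for z in(0,.05,.1,.15,.2): print(z,"top skirt corner",ray(a,364,156,z).round(3),"near-left",ray(a,104/1.25,157/1.25,z).round(3),"scene body bottom",ray(b,380,240,z).round(3),"scene body top",ray(b,352,152,z).round(3))
print("top front edge at", [ray(a,430/1.25,186/1.25,z).round(3) for z in(.05,.1,.15)])
o=np.array([.5453,.034,0]);w=.136;ey=np.array([-np.sin(w),np.cos(w),0]);ex=np.array([np.cos(w),np.sin(w),0])
J=lambda x,y,z:o+x*ex+y*ey+np.array([0,0,z])
for n,p in dict(chanL=J(0,.185,.022),barstopR=J(0,-.195,.022),fenceL=J(.0135,.012,.062),fenceR=J(.0135,-.195,.062),fartip=J(.025,-.14,.119),neartip=J(.025,-.088,.119)).items():
  t=proj(a,p);s=proj(b,p);print(n,p.round(3),((t-[235,168]+.4)*4.7).round(),((s-[240,195]+.4)*5).round())
E
```

```text
0 top skirt corner [ 0.695 -0.091  0.   ] near-left [0.772 0.667 0.   ] scene body bottom [ 0.716 -0.031  0.   ] scene body top [1.084 0.526 0.   ]
0.05 top skirt corner [ 0.68  -0.086  0.05 ] near-left [0.754 0.644 0.05 ] scene body bottom [ 0.66  -0.087  0.05 ] scene body top [1.    0.428 0.05 ]
0.1 top skirt corner [ 0.665 -0.081  0.1  ] near-left [0.737 0.62  0.1  ] scene body bottom [ 0.604 -0.143  0.1  ] scene body top [0.915 0.329 0.1  ]
0.15 top skirt corner [ 0.651 -0.076  0.15 ] near-left [0.719 0.596 0.15 ] scene body bottom [ 0.548 -0.199  0.15 ] scene body top [0.831 0.23  0.15 ]
0.2 top skirt corner [ 0.636 -0.071  0.2  ] near-left [0.702 0.572 0.2  ] scene body bottom [ 0.492 -0.255  0.2  ] scene body top [0.747 0.132 0.2  ]
top front edge at [array([ 0.699, -0.034,  0.05 ]), array([ 0.683, -0.031,  0.1  ]), array([ 0.668, -0.028,  0.15 ])]
chanL [0.52  0.217 0.022] [ 51. 237.] [160. 121.]
barstopR [ 0.572 -0.159  0.022] [739. 151.] [667. 405.]
fenceL [0.557 0.048 0.062] [362. 159.] [381. 161.]
fenceR [ 0.585 -0.157  0.062] [746. 112.] [689. 323.]
fartip [ 0.589 -0.101  0.119] [654.  79.] [620. 165.]
neartip [ 0.582 -0.05   0.119] [553.  92.] [538. 126.]
```

```bash
python3 -m crank '[[[0,0,-10,-0.109,1],[0,0,0,-0.109,1],[0,0,0,-0.109,1],[0,0,0,-0.109,1],[0,0,0,-0.109,1]]]' 20
```

```text
time: 0.82
position: [0.2572, 0.597, 0.2327]
tool_rot: [-0.225, 3.133, 0.0]
ft_force: [-0.3, -0.3, 0.5]
grip_width: 0.705
grip_force: 0.0
```

```bash
python3 -m crank '[[[-12,-36,0,0,1],[-12,-36,0,0,1],[-12,-36,0,0,1],[-12,-36,0,0,1],[-12,-36,0,0,1],[-12,-36,0,0,1],[-12,-36,0,0,1],[-12,-36,0,0,1],[-12,-36,0,0,1],[-12,-36,0,0,1]]]'
cat >> h.py <<'E'
from scipy.spatial.transform import Rotation as Ro
o=np.array([.5453,.034,0]);w=.136
Rj=Ro.from_euler('z',w).as_matrix()
def where(*goal):
    s=ctrl.get_state();p=Rj.T@(s["position"]-o)*1000;M=Ro.from_rotvec(s["tool_rot"]).as_matrix()
    print("jig mm",p.round(1),"yaw",round(np.arctan2(-M[0,1],M[1,1]),3),"t",s["time"],"F",(Rj.T@s["ft_force"]).round(1))
    if goal: print("shift",(M.T@(Rj@(np.array(goal)-p))).round(1))
E
python3 -c "
from h import *
where(55,-140,160)"
```

```text
time: 1.65
position: [0.4262, 0.2552, 0.2329]
tool_rot: [-0.217, 3.133, 0.001]
ft_force: [-0.0, 0.2, -0.5]
grip_width: 0.018
grip_force: 0.0
jig mm [-88.  235.3 232.9] yaw 0.138 t 1.65 F [-0.   0.2 -0.5]
shift [-142.1 -375.6   72.8]
```

```bash
python3 -m crank '[[[-14,-37,0,0,1],[-14,-37,0,0,1],[-14,-37,0,0,1],[-14,-37,0,0,1],[-14,-37,0,0,1],[-14,-37,0,0,1],[-14,-37,0,0,1],[-14,-37,0,0,1],[-14,-37,0,0,1],[-14,-37,0,0,1]]]'
python3 -m crank '[[[0,0,30,0,1],[0,0,30,0,1],[0,0,0,0,1]]]'
python3 - <<'E'
from h import *
where(55,-140,105)
a=shot("scene","s3.png",(200,40,420,280),2.5)
print((np.array(proj(a,o+Rj@np.array([.025,-.14,.119])))-[200,40])*2.5)
E
```

```text
time: 2.48
position: [0.6161, -0.0918, 0.2329]
tool_rot: [-0.218, 3.133, 0.0]
ft_force: [1.0, 0.3, 0.6]
grip_width: 0.011
grip_force: 0.0
time: 2.73
position: [0.6117, -0.0904, 0.1664]
tool_rot: [0.214, -3.124, -0.002]
ft_force: [-0.9, -0.1, -1.1]
grip_width: 0.009
grip_force: 0.0
jig mm [  48.9 -132.3  166.4] yaw 0.137 t 2.7333 F [-0.9  0.1 -1.1]
shift [-6.7 -7.9 61.4]
[408.92305782 469.17880075]
```

View pics/s3.png

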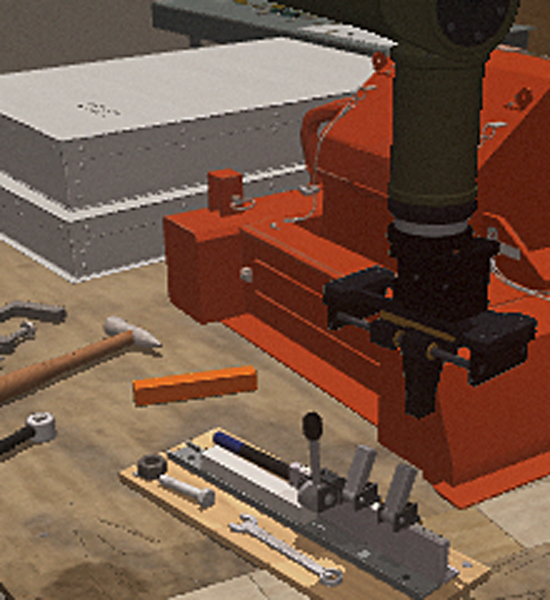

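The gripper is above and behind the far stop, with its fingertips at (420,410). The wide body lies along the channel and is clear of the lever and the machine. Next I'll descend behind the stop.

```bash
python3 -m crank '[[[-4,-4,20,0,1],[-3,-4,20,0,1],[0,0,22,0,1],[0,0,0,0,1]]]'
python3 -c "
from h import *
where(5,-140,105)"
```

```text
time: 3.12
position: [0.6217, -0.0961, 0.1084]
tool_rot: [0.218, -3.129, -0.001]
ft_force: [-0.4, 0.7, -0.2]
grip_width: 0.006
grip_force: 0.0
jig mm [  58.1 -139.3  108.4] yaw 0.139 t 3.1167 F [-0.3  0.8 -0.2]
shift [53.1 -0.6  3.7]
```

```bash
python3 -m crank '[[[6,0,3,0,1],[6,0,0,0,1],[5,0,0,0,1],[5,0,0,0,1],[5,0,0,0,1],[5,0,0,0,1],[5,0,0,0,1],[5,0,0,0,1],[6,0,0,0,1],[6,0,0,0,1]]]'
python3 -m crank '[[[4,0,0,0,1],[0,0,0,0,1],[-8,0,-10,0,1],[-10,0,-20,0,1],[0,0,-25,0,1],[0,0,-25,0,1],[0,0,-25,0,1],[0,0,0,0,1]]]'
python3 - <<'E'
from h import *
where(0,165,150)
E
```

```text
time: 3.95
position: [0.5692, -0.1047, 0.1074]
tool_rot: [0.217, -3.134, -0.0]
ft_force: [0.3, -0.3, 0.7]
grip_width: 0.007
grip_force: 0.1
time: 4.62
position: [0.5867, -0.1033, 0.218]
tool_rot: [-0.216, 3.125, -0.002]
ft_force: [0.8, -0.1, 0.0]
grip_width: 0.0
grip_force: 0.0
jig mm [  22.4 -141.7  218. ] yaw 0.138 t 4.6167 F [ 0.8 -0.2  0. ]
shift [ 22.3 306.8  67.3]
```

```bash
python3 -m crank '[[[3,38,0,0,1],[3,38,0,0,1],[3,38,0,0,1],[3,38,0,0,1],[3,38,0,0,1],[3,38,0,0,1],[2,38,0,0,1],[2,38,0,0,1],[0,0,0,0,1]]]'
python3 - <<'E'
from h import *
where(0,165,150); print(ctrl.get_state()["joint_positions"].round(2))
a=shot("top","t4.png",(235,120,405,252),4)
E
```

```text
time: 5.37
position: [0.5166, 0.2057, 0.2117]
tool_rot: [0.237, -3.131, -0.008]
ft_force: [-0.8, 1.3, -0.9]
grip_width: 0.005
grip_force: 0.0
jig mm [ -5.1 174.  211.7] yaw 0.151 t 5.3667 F [-0.6  1.4 -0.9]
shift [-5.1 -9.3 61.7]
[-0.64  0.13  0.24  1.71 -0.04  1.31  1.33]
```

View pics/t4.png

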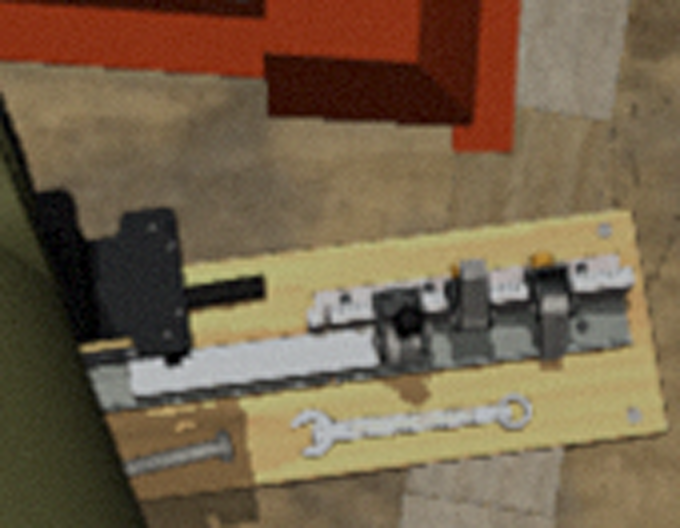

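The far stop is partway down at (555,325), the near stop still stands at (473,290), and the bar is unmoved. Next I'll turn the tool a quarter so that the body stays clear of the lever.

```bash
python3 -m crank '[[[0,0,0,-0.12,1],[0,0,0,-0.12,1],[0,0,0,-0.12,1],[0,0,0,-0.12,1],[0,0,0,-0.12,1],[0,0,0,-0.12,1],[0,0,0,-0.12,1],[0,0,0,-0.12,1],[0,0,0,-0.12,1],[0,0,0,-0.12,1]]]'
python3 -m crank '[[[0,0,0,-0.12,1],[0,0,0,-0.12,1],[0,0,0,-0.12,1],[0,0,0,0,1]]]'
python3 - <<'E'
from h import *
where(0,158,27)
E
```

```text
time: 6.25
position: [0.5204, 0.1938, 0.2121]
tool_rot: [1.953, -2.46, 0.001]
ft_force: [-0.1, 0.3, 0.2]
grip_width: 0.007
grip_force: 0.0
time: 6.58
position: [0.519, 0.1933, 0.2058]
tool_rot: [2.159, -2.262, -0.0]
ft_force: [0.2, -0.8, 0.8]
grip_width: 0.007
grip_force: 0.0
jig mm [ -4.4 161.4 205.8] yaw 1.524 t 6.5833 F [ 0.1 -0.8  0.8]
shift [  0.6  -6.8 178.8]
```

```bash
python3 -m crank '[[[0,-4,20,-0.09,1],[0,0,30,-0.09,1],[0,0,30,0,1],[0,0,30,0,1],[0,0,20,0,1],[0,0,0,0,1]]]'
python3 - <<'E'
from h import *
where(0,158,27)
E
```

```text
time: 7.08
position: [0.5165, 0.1866, 0.0938]
tool_rot: [2.23, -2.162, 0.002]
ft_force: [-0.1, -0.7, -1.1]
grip_width: 0.003
grip_force: 0.0
jig mm [ -7.9 155.1  93.8] yaw 1.601 t 7.0833 F [-0.2 -0.6 -1.1]
shift [-5.4 -9.2 66.4]
```

```bash
python3 -m crank '[[[-2,-4,0,-0.06,1],[-1,-4,0,-0.06,1],[0,0,20,0,1],[0,0,20,0,1],[0,0,15,0,1],[0,0,9,0,1],[0,0,0,0,1]]]'
python3 - <<'E'
from h import *
where(0,40,27)
E
```

```text
time: 7.67
position: [0.5249, 0.1908, 0.0329]
tool_rot: [2.356, -2.031, 0.004]
ft_force: [-0.3, 0.9, -0.1]
grip_width: 0.002
grip_force: 0.0
jig mm [  1.1 158.1  32.9] yaw 1.719 t 7.6667 F [-0.2  1.  -0.1]
shift [117.9   2.3   8.6]
```

```bash
python3 -m crank '[[[5,1,5,0,1],[8,1,0,0,1],[9,0,0,0,1],[9,0,0,0,1],[9,0,0,0,1],[9,0,0,0,1],[9,0,0,0,1],[9,0,0,0,1],[9,0,0,0,1],[5,0,0,0,1]]]'
python3 - <<'E'
from h import *
where(0,38,27)
a=shot("scene","s5.png",(240,195,400,300),5)
E
```

```text
time: 8.5
position: [0.5366, 0.1109, 0.032]
tool_rot: [2.359, -2.034, 0.007]
ft_force: [-0.2, 1.5, 0.2]
grip_width: 0.008
grip_force: 0.9
jig mm [ 1.8 77.3 32. ] yaw 1.719 t 8.5 F [0.  1.5 0.2]
shift [39.2  2.2  5.8]
```

View pics/s5.png

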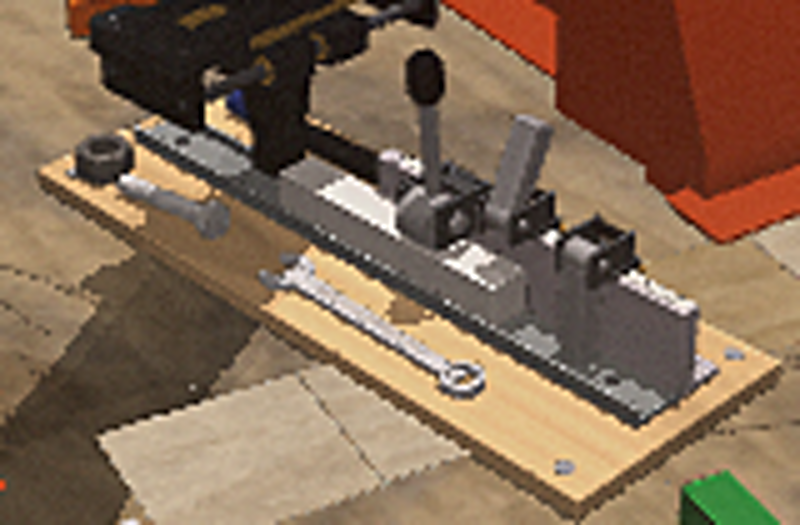

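The far stop hangs in the channel at (577,310), and the bar is moving, with its right end at (520,290). The near stop is still up.

```bash
python3 -m crank '[[[6,1,2,0,1],[6,1,0,0,1],[6,0,0,0,1],[5,0,0,0,1],[5,0,0,0,1],[4,0,0,0,1],[2,0,0,0,1],[0,0,0,0,1]]]'
python3 -c "
from h import *
where(0,38,27)"
python3 -m crank '[[[1,0,0,0,1],[1,0,0,0,1],[1,0,0,0,1],[0,0,0,0,1]]]'
python3 -c "
from h import *
where(0,38,27)"
```

```text
time: 9.22
position: [0.539, 0.0774, 0.0298]
tool_rot: [2.36, -2.032, 0.005]
ft_force: [1.0, 2.5, 0.5]
grip_width: 0.005
grip_force: 1.0
jig mm [-0.4 43.9 29.8] yaw 1.719 t 9.2167 F [1.3 2.4 0.5]
shift [ 5.8 -0.4  3. ]
time: 9.55
position: [0.5392, 0.0747, 0.0298]
tool_rot: [2.36, -2.032, 0.005]
ft_force: [0.7, 2.9, 1.5]
grip_width: 0.003
grip_force: 1.4
jig mm [-0.5 41.2 29.8] yaw 1.72 t 9.55 F [1.1 2.8 1.5]
shift [ 3.1 -0.5  2.9]
```

```bash
for i in 1 2 3; do :; done; python3 -m crank '[[[1,0,0,0,1],[1,0,0,0,1],[1,0,0,0,1],[0,0,0,0,1]]]'
python3 -m crank '[[[1,0,0,0,1],[1,0,0,0,1],[1,0,0,0,1],[0,0,0,0,1]]]'
python3 -c "
from h import *
where(0,38,27)"
```

```text
time: 9.88
position: [0.5393, 0.0743, 0.0299]
tool_rot: [2.364, -2.032, 0.002]
ft_force: [-0.1, 7.7, 0.0]
grip_width: 0.006
grip_force: 3.7
time: 10.22
position: [0.5393, 0.0742, 0.03]
tool_rot: [2.368, -2.032, -0.002]
ft_force: [0.8, 12.3, -1.7]
grip_width: 0.007
grip_force: 6.0
jig mm [-0.5 40.6 30. ] yaw 1.723 t 10.2167 F [ 2.5 12.  -1.7]
shift [ 2.6 -0.5  3.1]
```

The bar is butted: it stopped moving while the push force rose to 12 N. I'll back off, rise and turn back.

```bash
python3 -m crank '[[[-10,0,0,0,1],[-15,0,0,0,1],[-10,0,-20,0,1],[0,0,-40,0,1],[0,0,-40,0,1],[0,0,-40,0,1],[0,0,-40,0,1],[0,0,0,0.12,1],[0,0,0,0.12,1],[0,0,0,0.12,1]]]'
python3 -m crank '[[[0,0,0,0.12,1],[0,0,0,0.12,1],[0,0,0,0.12,1],[0,0,0,0.12,1],[0,0,0,0.12,1],[0,0,0,0.12,1],[0,0,0,0.12,1],[0,0,0,0.12,1],[0,0,0,0.12,1],[0,0,0,0.12,1]]]'
python3 -m crank '[[[0,0,0,0.05,1],[0,0,0,0,1]]]'
python3 - <<'E'
from h import *
where(45,-45,215)
for ph in np.arange(0,1.45,.1):
    c=np.array([-80*np.sin(ph)+9.5*np.cos(ph)+9.5,58.5+80*np.cos(ph)+9.5*np.sin(ph)]);print(round(ph,2),c.round(1))
E
```

```text
time: 11.05
position: [0.5374, 0.1056, 0.2093]
tool_rot: [1.947, -2.428, 0.016]
ft_force: [0.3, -0.1, -0.9]
grip_width: 0.008
grip_force: 0.0
time: 11.88
position: [0.5368, 0.1056, 0.2087]
tool_rot: [0.238, -3.113, 0.039]
ft_force: [0.8, -0.1, -0.6]
grip_width: 0.005
grip_force: 0.0
time: 12.05
position: [0.5368, 0.1059, 0.2087]
tool_rot: [0.168, -3.118, 0.039]
ft_force: [0.1, -0.2, -0.6]
grip_width: 0.006
grip_force: 0.0
jig mm [  1.4  72.4 208.7] yaw 0.108 t 12.05 F [ 0.1 -0.2 -0.6]
shift [ -46.8 -116.2   -4.4]
0.0 [ 19.  138.5]
0.1 [ 11. 139.]
0.2 [  2.9 138.8]
0.3 [ -5.1 137.7]
0.4 [-12.9 135.9]
0.5 [-20.5 133.3]
0.6 [-27.8 129.9]
0.7 [-34.8 125.8]
0.8 [-41.3 121.1]
0.9 [-47.3 115.7]
1.0 [-52.7 109.7]
1.1 [-57.5 103.3]
1.2 [-61.6  96.3]
1.3 [-65.   89.1]
1.4 [-67.7  81.5]
```

```bash
python3 -m crank '[[[-12,-29,0,-0.03,1],[-12,-29,0,0,1],[-12,-29,0,0,1],[-11,-29,0,0,1],[0,0,0,0,1],[0,0,20,0,1],[0,0,25,0,1],[0,0,25,0,1],[0,0,0,0,1]]]'
python3 - <<'E'
from h import *
where(19,-45,138)
a=shot("scene","s6.png",(220,110,400,300),3.1)
E
```

```text
time: 12.8
position: [0.5944, -0.0046, 0.1356]
tool_rot: [0.219, -3.107, 0.035]
ft_force: [-0.7, -1.1, -0.4]
grip_width: 0.003
grip_force: 0.0
jig mm [ 43.4 -44.9 135.6] yaw 0.141 t 12.8 F [-0.8 -1.  -0.4]
shift [24.5 -0.  -1.7]
```

View pics/s6.png

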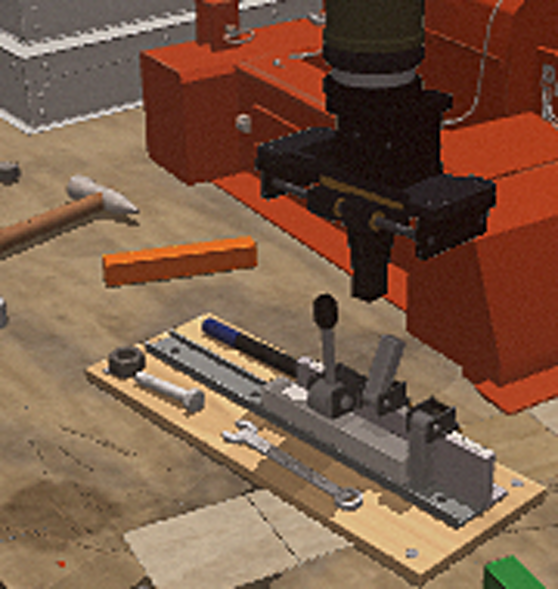

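The bar sits against the hanging far stop at (412,460). The lever is upright with its knob at (325,310), and the fingers are behind it. Next I'll push the knob round its arc.

```bash
python3 -m crank '[[[8,0,-2,0,1],[8,0,0,0,1],[7,0,0,0,1],[7,0,0,0,1],[6,0,0,0,1],[6,0,0,0,1],[6,0,0,0,1],[5,0,1,0,1],[5,0,1,0,1],[5,0,2,0,1]]]'
python3 -c "
from h import *
where(-27.8,-45,130)"
```

```text
time: 13.68
position: [0.5357, -0.0117, 0.14]
tool_rot: [0.219, -3.117, 0.035]
ft_force: [1.1, -0.5, 1.2]
grip_width: 0.008
grip_force: 0.4
jig mm [-15.8 -44.  140. ] yaw 0.14 t 13.6833 F [ 1.1 -0.7  1.2]
shift [11.9 -0.8 10.2]
```

```bash
python3 -m crank '[[[4,0,3,0,1],[4,0,3,0,1],[4,0,3,0,1],[4,0,2,0,1],[4,0,2,0,1],[3,0,2,0,1],[3,0,3,0,1],[3,0,3,0,1],[3,0,3,0,1]]]'
python3 -c "
from h import *
where(-52.7,-45,110)"
```

```text
time: 14.43
position: [0.5037, -0.0165, 0.1165]
tool_rot: [0.219, -3.116, 0.034]
ft_force: [1.1, 1.0, 3.2]
grip_width: 0.005
grip_force: 1.5
jig mm [-48.1 -44.4 116.5] yaw 0.14 t 14.4333 F [1.2 0.8 3.2]
shift [ 4.5 -0.4  6.6]
```

Tracking the arc; on to 1.2, then 1.4 with a little overpress.

```bash
python3 -m crank '[[[3,0,4,0,1],[3,0,4,0,1],[2,0,4,0,1],[2,0,4,0,1],[2,0,4,0,1],[1,0,4,0,1],[1,0,4,0,1],[1,0,4,0,1]]]'
python3 -c "
from h import *
where(-66.7,-45,84.7)"
```

```text
time: 15.1
position: [0.488, -0.0196, 0.0843]
tool_rot: [0.218, -3.115, 0.034]
ft_force: [-2.8, -0.7, 9.4]
grip_width: 0.004
grip_force: 4.4
jig mm [-64.  -45.4  84.3] yaw 0.14 t 15.1 F [-2.9 -0.3  9.4]
shift [ 2.7  0.4 -0.4]
```

```bash
python3 -m crank '[[[0,0,2,0,1],[0,0,3,0,1],[0,0,3,0,1],[0,0,0,0,1],[0,0,0,0,1]]]'
python3 -c "
from h import *
where(-66.7,-45,84.7)"
python3 -m crank '[[[0,0,3,0,1],[0,0,3,0,1],[0,0,0,0,1],[0,0,0,0,1]]]'
python3 -c "
from h import *
where(-66.7,-45,84.7)"
```

```text
time: 15.52
position: [0.4872, -0.02, 0.079]
tool_rot: [0.218, -3.112, 0.038]
ft_force: [-13.6, 0.2, 30.9]
grip_width: 0.007
grip_force: 14.4
jig mm [-64.9 -45.6  79. ] yaw 0.14 t 15.5167 F [-13.5   2.   30.9]
shift [ 1.9  0.5 -5.7]
time: 15.85
position: [0.4865, -0.0203, 0.0748]
tool_rot: [0.218, -3.109, 0.041]
ft_force: [-21.5, -0.4, 48.5]
grip_width: 0.007
grip_force: 23.6
jig mm [-65.6 -45.8  74.8] yaw 0.14 t 15.85 F [-21.3   2.5  48.5]
shift [ 1.4  0.6 -9.9]
```

That force is the end stop, so I'll back off and look.

```bash
python3 -m crank '[[[0,0,-8,0,1],[0,0,-10,0,1],[0,0,-25,0,1],[0,0,-35,0,1],[0,0,-35,0,1],[0,0,-35,0,1],[0,0,0,0,1]]]'
python3 - <<'E'
from h import *
where()
a=shot("scene","s7.png",(240,195,400,300),5)
P=lambda *p:((proj(a,o+Rj@np.array(p)/1000)-[240,195]+.4)*5).round()
for th in(1.3,1.5,1.62):
  f=th-.262; print(th,P(-93*np.sin(f),-45,58.5+93*np.cos(f)))
E
```

```text
time: 16.43
position: [0.4948, -0.0163, 0.2245]
tool_rot: [0.219, -3.127, 0.04]
ft_force: [0.8, -0.2, -0.7]
grip_width: 0.008
grip_force: 0.0
jig mm [-56.9 -43.  224.5] yaw 0.14 t 16.4333 F [ 0.8 -0.3 -0.7]
1.3 [320. 198.]
1.5 [308. 234.]
1.62 [304. 255.]
```

View pics/s7.png

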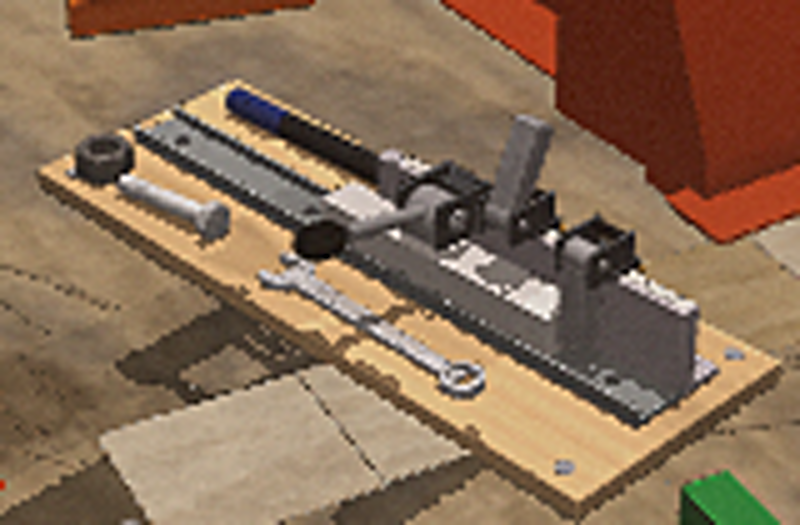

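```bash
python3 - <<'E'
from h import *
for n,c in(("scene",(290,225,320,255)),("top",(315,190,350,240))):
  a=get_image(n);p=a["pixels"].astype(int);x0,y0,x1,y1=c
  m=(p[y0:y1,x0:x1].max(2)<48).astype(np.uint8)
  k,l,s,ce=cv2.connectedComponentsWithStats(m);
  for i in range(1,k):
    if s[i,4]>15: print(n,s[i],ce[i]+[x0,y0])
  for th in(1.4,1.5,1.57,1.62):
    f=th-.262;print(th,[proj(a,o+Rj@np.array([-r*np.sin(f),-45,58.5+r*np.cos(f)])/1000).round(1).tolist() for r in(66,79.5,93)])
  print("fenceL/R",[proj(a,o+Rj@np.array(q)/1000).round(1) for q in((13.5,12,62),(13.5,-195,62),(0,-64,58.5))])
shot("scene","s8.png",(285,215,385,275),8)
E
```

```text
scene [12  0 14  7 46] [309.91304348 227.10869565]
scene [ 9 14 11  8 67] [303.6119403  242.59701493]
1.4 [[309.9, 237.9], [306.1, 237.8], [302.3, 237.8]]
1.5 [[309.3, 240.4], [305.3, 240.9], [301.3, 241.4]]
1.57 [[308.9, 242.2], [304.9, 243.0], [300.8, 243.9]]
1.62 [[308.7, 243.4], [304.6, 244.6], [300.5, 245.7]]
fenceL/R [array([315.8, 226.9]), array([377.5, 259.2]), array([332.9, 241.1])]
top [ 0  0  9 13 60] [319.71666667 197.78333333]
top [  0  24  19  26 182] [326.71978022 226.70879121]
1.4 [[338.6, 226.1], [339.4, 230.7], [340.2, 235.4]]
1.5 [[338.6, 227.4], [339.4, 232.3], [340.2, 237.3]]
1.57 [[338.6, 228.2], [339.4, 233.3], [340.2, 238.4]]
1.62 [[338.6, 228.7], [339.4, 233.9], [340.2, 239.1]]
fenceL/R [array([311.6, 201.5]), array([393.3, 191.4]), array([342.4, 203.3])]
```

View pics/s8.png

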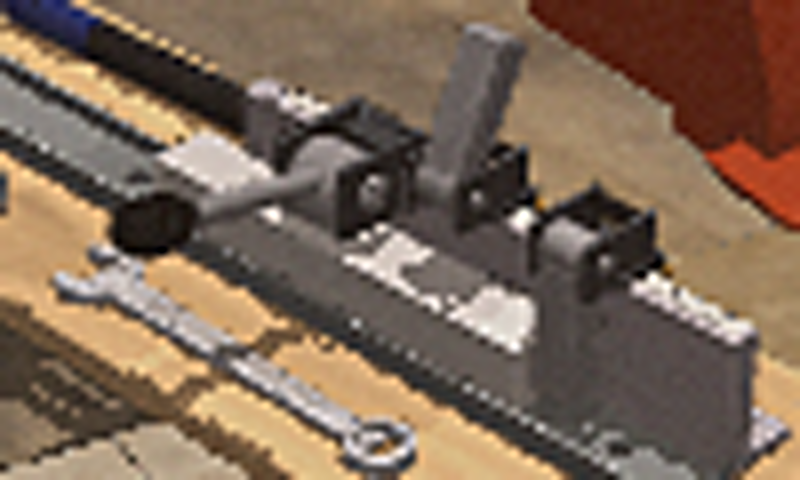

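The knob is at (153,216), which puts the lever at about 1.6 rad, on its end stop. The bar touches the hanging far stop at (530,340), the near stop stands, and the robot is clear.

```bash
python3 -c "
from bench import job
print(job.close_job())"
```

```text
the job is handed in; nothing more can be done
None
```

I handed the job in at about 16.5 s of the 58 s. The far stop is flipped down, the bar is pushed up against it, and the cam lever is over to about 1.6 rad by the camera (end stop 1.62). The near stop and the small things are untouched; the fingers pressed the knob to about 53 N at the end stop, under the 120 N wrist limit. No verdict came back.

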